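Turn a printing block past the inspection pointer

ROBOT

A 6-joint arm with a two-finger parallel gripper is mounted at the origin on the work surface. World frame = base frame: x ahead of the robot, y to its left, z up, the work surface at z = 0. Lengths are in mm, angles in degrees, forces in N, time in s.
With the tool pointing down it reaches from about 300 to 850 mm from the base axis. Payload 4.2 kg.
Tool frame: the origin (TCP) lies midway between the tips of the shut fingers; the grasp point (between the pads) lies 19 mm behind it; z points along the fingers, y is the line along which they close (so a half turn about z gives the same grasp; the last joint's range is limited). The gripper opens to 91 mm and grips with 3 to 60 N. Pads are 32 mm wide; open, the fingers measure 118 mm over their backs; the gripper's body (76 mm by 178 mm) begins 60 mm behind the grasp point.
Start: joints at [68.927, 18.312, 89.639, -0, 72.044, -1.146], TCP at [195.98, 540.588, 213.976] pointing down, gripper open.
Joint ranges: [-177.97, 177.97], [-48.28, 115.42], [12.27, 149.76], [-77.06, 257.06], [2.81, 150.46], [-146.56, 146.56]. Speed limits (degrees/s): [147.25, 147.25, 180, 180, 180, 180].

INTERFACE

Orientations are given as [roll, pitch, yaw] about the fixed x, y, z axes, in that order (R = Rz(yaw) Ry(pitch) Rx(roll)).
In Python, from workcell import env gives the robot as it stands.
- The arm moves only by the shell command python3 drive.py 'ROWS' [OPENING] [FORCE]. ROWS is a JSON list of rows, 1 to 8 of them, each an object with the fields dx, dy, dz (the shift in mm), rx, ry, rz (a rotation vector in degrees); a field left out counts as zero; each row shifts and turns the commanded pose from where the row before left it, along the tool's axes as they then stand; what a row does not reach is not made up. A row lasts 1/10 s, in which the tool goes at most 50 mm and 8.59 degrees, less where a joint would pass 70% of its speed; a pose out of reach is approached as far as the arm can. OPENING is the finger opening in mm, set as the command begins (- or left out keeps the last). The fingers move at their own pace and stop on an object; FORCE is the grip in N (left out, the last holds). Time passes only in rows, so rows that do not move let the fingers close. It prints the time, the measured TCP pose, the force, the opening and the grip force at its end. Input that does not fit is refused with a message, and nothing moves.
- env.state(): the state, without advancing time (a new reading comes with each control period).
- env.grab_frame(name): name is "scene" or "top"; returns the picture (384x512x3 uint8, blue, green, red); there is no depth.
- env.camera_model(name): a dict with "fx", "fy", "cx", "cy" (pixels), "D" ([k1, k2, p1, p2, k3] as OpenCV has them; the pictures are not rectified), "T" (4x4, takes a point from camera to world coordinates). Camera axes: x right, y up, looking along -z (the intrinsics and any distortion apply to the point x, -y, -z); pixel columns grow to the right and rows downward; lengths in mm; the calibration is good to about 2 mm. A picture is of the moment at which its call begins. camera_model takes no time and is no camera call.
- env.job_done(): hands the job in; it is judged then, once.
The state is a dict: "time_s": time; "qpos": joint angles; "qvel": joint speeds; "effort": joint torques, N m; "ee_pos": TCP position; "ee_rot": TCP orientation; "force": force on the tool from outside, world axes, zero at the start; "torque": the same for the moment, N m; "gripper_width": finger opening in mm; "gripper_force": force on a finger pad.
Only numpy, scipy, OpenCV 4.12 (cv2) and the standard library are available. Lean on these libraries where they do the work, as an engineer would, in place of code of your own. Each camera call takes 0.05 s, during which the arm holds its last target. There are 200 camera calls.

TASK

Lift the square printing block by its handle and set it down flat in the cradle of the turntable without dropping it. Then let go of the block and, by pushing the turntable's pegs, show its four sides squarely to the fixed pointer, notched side first and then the others one quarter turn clockwise (seen from above) at a time, resting about a second at each side without touching the block. Finish with the fourth side facing the pointer and leave the other things on the table where they are.

Things in the scene. Friction and masses are not known exactly. Their poses are not given: they have to be found in the camera images.
- block: Loose square printing block of dark wood, 0.2 to 0.5 kg, flat on the bare table: 90 x 90 mm, 40 mm high, with a paler handle bar centred on top (60 mm long along the block's x, 26 mm wide along y, from 40 to 74 mm above the underside). Origin: centre of the underside; z up. Its +x side has a notch 30 mm wide, 15 mm deep, full height. It may lie left or right of the turntable.
- side1 (a point): Middle of the block's notched side: block frame (45, 0, 20) mm. Shown first.
- side2 (a point): Middle of the second side: block frame (0, 45, 20) mm.
- side3 (a point): Middle of the third side, at the back from the notch: block frame (-45, 0, 20) mm.
- side4 (a point): Middle of the fourth side: block frame (0, -45, 20) mm. Shown last.
- station: Fixed grey foot of the turntable (disc, radius 110 mm). Origin: on the table, under the turning axis; z up; x points from the axis to the pointer. A 50 mm wide, 10 mm high tongue runs out along +x to 215 mm and carries the pointer: a small block with a dark steel arrowhead whose tip is 165 mm from the axis; nothing of it is higher than 48 mm.
- mark (a point): Tip of the fixed pointer, aimed at the turning axis: station frame (165, 0, 44) mm. A side is shown squarely when its outward direction points from the axis to this point.
- cradle (a point): Centre of the cradle floor on the turntable, on the turning axis, 30 mm above the table; its axes turn with the turntable, z up. Four steel lips, 60 mm long, 11 mm high, leaning outward, stand at the middles of the cradle's sides, square to the point's x and y; they leave the block about 3 mm a side at their feet. The block fits in any of four quarter-turn positions.
- turntable (a joint): Angle of the turntable (rad), growing anticlockwise seen from above; a multiple of pi/2 puts the cradle square with the pointer; it starts 0.35 to 1.2 past such a position. Plywood disc, radius 135 mm, top 30 mm above the table; turns several turns either way, light friction (about 1.5 N at a peg), stops within 2 degrees when no longer pushed slowly.
- peg (a point): Top of one of the turntable's four upright steel pegs (16 mm diameter, from 30 to 75 mm above the table), 115 mm from the turning axis. The pegs stand on the diagonals of the cradle's x and y axes and turn with it; this one is at (81, 81, 45) mm in the cradle's frame.
- border_block: Bystander, not to be moved: long printing block, 160 x 50 mm, with a handle, 65 mm high. Origin: centre of the underside.
- round_block: Bystander, not to be moved: round printing block, 80 mm in diameter, with a knob, 70 mm high. Origin: centre of the underside.
- jar: Bystander, not to be moved: closed jar, 60 mm in diameter, 85 mm high. Origin: centre of the underside.
- brush: Bystander, not to be moved: brush, 190 mm long, lying beyond the work. Origin: its underside, about its middle.

How it is judged (in metres and radians):
On the way, in this order (a step that is already met when the one before it is completed fails the run):
1. the block lies in the cradle with its notched side squarely towards the pointer (within 0.15 rad), at rest, fingers off the block, for half a second (z of block in the frame of cradle below 0.004 m and horizontal distance between block and cradle below 0.008 m and angle between block's own z axis and vertical below 0.06 rad and contact force between the fingers and block below 0.3 N and horizontal distance between side1 and mark below 0.145 m and angle between the x axis of block and the x axis of station, either way round below 0.15 rad and angular speed of block below 0.15 rad/s), for 0.5 s.
2. the turntable carries the block clockwise from its notched side towards its second side, the block lying in the cradle and the fingers off the block (z of block in the frame of cradle below 0.004 m and horizontal distance between block and cradle below 0.008 m and angle between block's own z axis and vertical below 0.06 rad and contact force between the fingers and block below 0.3 N and horizontal distance between each of side1, side2 and mark below 0.155 m), for 0.05 s.
3. the block lies in the cradle with its second side squarely towards the pointer (within 0.15 rad), at rest, fingers off the block, for half a second (z of block in the frame of cradle below 0.004 m and horizontal distance between block and cradle below 0.008 m and angle between block's own z axis and vertical below 0.06 rad and contact force between the fingers and block below 0.3 N and horizontal distance between side2 and mark below 0.145 m and angle between the y axis of block and the x axis of station, either way round below 0.15 rad and angular speed of block below 0.15 rad/s), for 0.5 s.
4. the turntable carries the block clockwise from its second side towards its third side, the block lying in the cradle and the fingers off the block (z of block in the frame of cradle below 0.004 m and horizontal distance between block and cradle below 0.008 m and angle between block's own z axis and vertical below 0.06 rad and contact force between the fingers and block below 0.3 N and horizontal distance between each of side2, side3 and mark below 0.155 m), for 0.05 s.
5. the block lies in the cradle with its third side squarely towards the pointer (within 0.15 rad), at rest, fingers off the block, for half a second (z of block in the frame of cradle below 0.004 m and horizontal distance between block and cradle below 0.008 m and angle between block's own z axis and vertical below 0.06 rad and contact force between the fingers and block below 0.3 N and horizontal distance between side3 and mark below 0.145 m and angle between the x axis of block and the x axis of station, either way round below 0.15 rad and angular speed of block below 0.15 rad/s), for 0.5 s.
6. the turntable carries the block clockwise from its third side towards its fourth side, the block lying in the cradle and the fingers off the block (z of block in the frame of cradle below 0.004 m and horizontal distance between block and cradle below 0.008 m and angle between block's own z axis and vertical below 0.06 rad and contact force between the fingers and block below 0.3 N and horizontal distance between each of side3, side4 and mark below 0.155 m), for 0.05 s.
7. the block lies in the cradle with its fourth side squarely towards the pointer (within 0.15 rad), at rest, fingers off the block, for half a second (z of block in the frame of cradle below 0.004 m and horizontal distance between block and cradle below 0.008 m and angle between block's own z axis and vertical below 0.06 rad and contact force between the fingers and block below 0.3 N and horizontal distance between side4 and mark below 0.145 m and angle between the y axis of block and the x axis of station, either way round below 0.15 rad and angular speed of block below 0.15 rad/s), for 0.5 s.
At the end, for the whole second after the job is handed in: The block lies flat in the cradle (within 4 mm of its floor, 8 mm of its centre), at rest, its fourth side facing the pointer within 0.15 rad; the four bystanders are within 20 mm of where they were (z of block in the frame of cradle below 0.004 m and horizontal distance between block and cradle below 0.008 m and angle between block's own z axis and vertical below 0.06 rad and horizontal distance between side4 and mark below 0.145 m and angle between the y axis of block and the x axis of station, either way round below 0.15 rad and linear speed of block below 0.02 m/s and angular speed of block below 0.1 rad/s and distance of each of border_block, round_block, jar, brush from where it was at the start of the episode below 0.02 m); the robot touches nothing.
It fails at once if the block is let go more than 15 mm above the cradle floor (horizontal distance between block and cradle below 0.05 m and z of block in the frame of cradle above 0.015 m and contact force between the fingers and block below 0.05 N).
It fails at once if a bystander is moved by more than 20 mm (distance of any of border_block, round_block, jar, brush from where it was at the start of the episode above 0.02 m).
It also fails if it takes over 72 s, if anything falls off the work surface, if the arm or the gripper's body presses on something with over 40 N, if the wrist force passes 120 N, or if a joint passes its speed limit or range.

## Working session

There is one attempt and no reset: what is moved stays moved. The work goes in short steps, Python scripts to look and compute and a shell command to move; the robot and the scene stay as the last step left them, time stands still between calls to the robot, and variables do not carry over. Pictures are saved under pics/ and viewed, at most 14 in all, crops included, and the job is handed in when it is done.

```bash
ls; mkdir -p pics; python3 - <<'E'
from workcell import env
import cv2,numpy as np
for n in("scene","top"):
    cv2.imwrite(f"pics/{n}0.png",env.grab_frame(n)); m=env.camera_model(n); print(n,{k:np.round(v,4).tolist() for k,v in m.items()})
s=env.state();print(s)
E
```

```text
drive.py
pics
workcell.py
scene {'fx': 367.7728, 'fy': 367.7728, 'cx': 246.6023, 'cy': 184.8718, 'D': [-0.1032, 0.0, 0.0, 0.0, 0.0], 'T': [[-0.8524, -0.422, 0.3089, 931.55], [0.5229, -0.6987, 0.4883, 524.9397], [0.0097, 0.5777, 0.8162, 983.0228], [0.0, 0.0, 0.0, 1.0]]}
top {'fx': 472.0225, 'fy': 472.0225, 'cx': 255.7853, 'cy': 179.1209, 'D': [-0.1768, 0.0, 0.0, 0.0, 0.0], 'T': [[-0.0199, 0.9962, -0.0853, 472.8622], [-0.9996, -0.0183, 0.0193, -1.765], [0.0176, 0.0857, 0.9962, 1724.2893], [0.0, 0.0, 0.0, 1.0]]}
{'time_s': 0.1, 'qpos': array([ 6.89274543e+01,  1.83473657e+01,  8.96984691e+01,  1.45961127e-03,
        7.20416920e+01, -1.14561917e+00]), 'qvel': array([-0.00384616, -0.08153687, -0.15888756, -0.11026308,  0.11792085,
       -0.02444787]), 'effort': array([ 7.47109425e-04, -4.13334417e+01, -2.32509792e+01,  7.30628567e-02,
        4.22241865e-02, -4.41605630e-05]), 'ee_pos': array([195.80600682, 540.17506453, 213.21688914]), 'ee_rot': array([-1.79912518e+02, -3.13750067e-03,  1.60072620e+02]), 'force': array([ 0.14530656,  0.55013235, -0.48419788]), 'torque': array([ 0.02618225, -0.00296956,  0.01466533]), 'gripper_force': 0.0, 'gripper_width': 90.85598078614882}
```

View pics/top0.png

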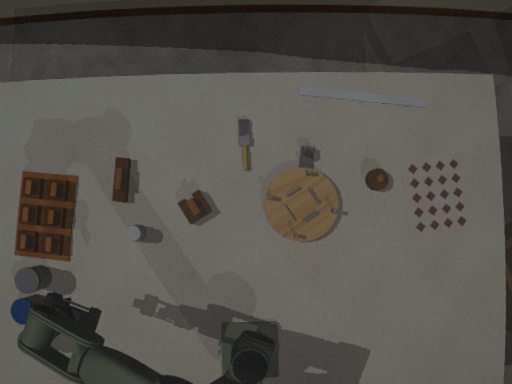

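View pics/scene0.png

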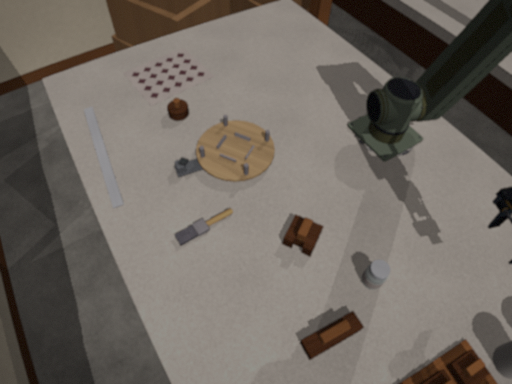

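The top view shows the block at about (194,207), the turntable centre at (301,204), the pointer at (308,155), the brush at (245,145), the jar at (136,233) and the round block at (376,180). I'll look closer.

```bash
python3 - <<'E'
import cv2
a=cv2.imread("pics/top0.png")[135:250,165:355]
b=cv2.imread("pics/scene0.png")[105:265,165:335]
cv2.imwrite("pics/c1.png",cv2.convertScaleAbs(cv2.resize(a,None,fx=4.2,fy=4.2,interpolation=cv2.INTER_CUBIC),alpha=1.6))
cv2.imwrite("pics/c2.png",cv2.convertScaleAbs(cv2.resize(b,None,fx=3.7,fy=3.7,interpolation=cv2.INTER_CUBIC),alpha=1.6))
E
```

```text
(no output)
```

View pics/c1.png

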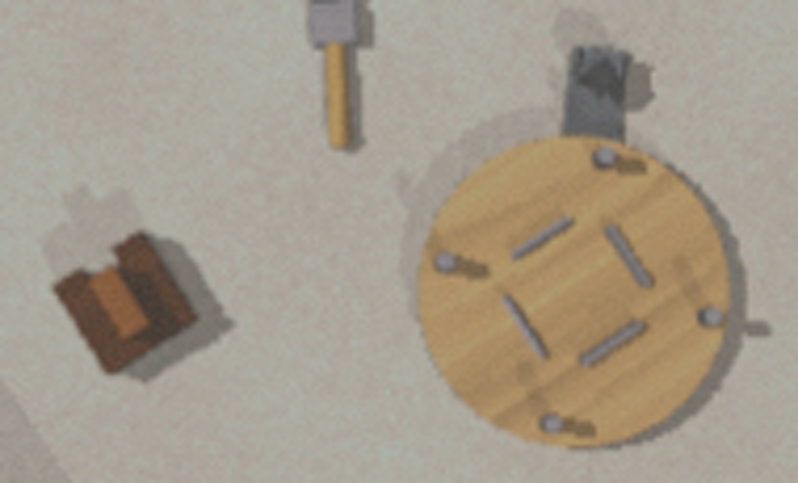

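View pics/c2.png

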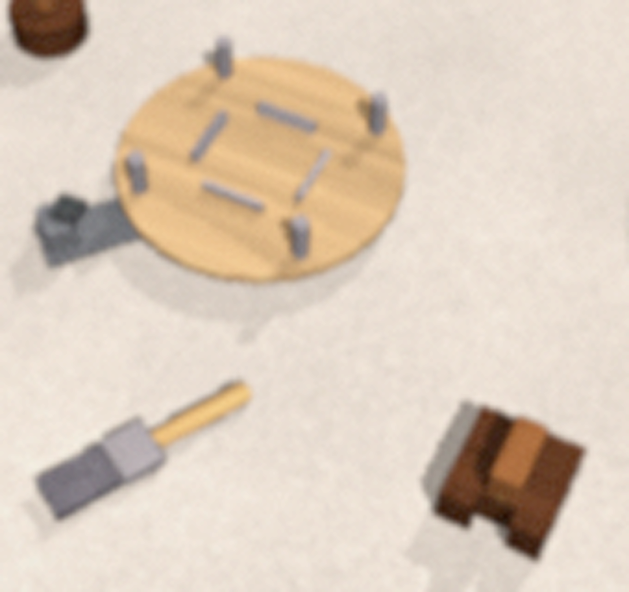

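The notch of the block points up-left in the top view (crop (100,265), full image about (189,198)). The pegs are at crop (604,157), (444,261), (712,316) and (551,424). The tongue runs up from the rim near crop (594,140) to about (600,50).

```bash
cat > h.py <<'E'
from workcell import env
import cv2,numpy as np
def cast(n,px,z):
    m=env.camera_model(n);K=np.array([[m['fx'],0,m['cx']],[0,m['fy'],m['cy']],[0,0,1.]])
    u=cv2.undistortPoints(np.array(px,float).reshape(-1,1,2),K,np.array(m['D'])).reshape(-1,2)
    T=np.array(m['T']);d=np.c_[u[:,0],-u[:,1],-np.ones(len(u))]@T[:3,:3].T
    return (T[:3,3]+d*((z-T[2,3])/d[:,2])[:,None])[:,:2]
def mask(im,lo,hi,box):
    x0,x1,y0,y1=box;m=cv2.inRange(cv2.cvtColor(im,cv2.COLOR_BGR2HSV),np.array(lo),np.array(hi));k=np.zeros_like(m);k[y0:y1,x0:x1]=m[y0:y1,x0:x1]
    return k
def big(m):
    c,_=cv2.findContours(m,cv2.RETR_EXTERNAL,cv2.CHAIN_APPROX_NONE);return max(c,key=cv2.contourArea).reshape(-1,2)
def rect(p): return cv2.minAreaRect(p.astype(np.float32))
E
python3 - <<'E'
from h import *
t=cv2.imread("pics/top0.png");s=cv2.imread("pics/scene0.png")
for n,im,boxt,boxb,pegs in(("top",t,(255,350,150,250),(170,215,185,228),[np.array(p)/4.2+(165,135) for p in((604,157),(444,261),(712,316),(551,424))]),
  ("scene",s,(190,280,115,185),(278,330,210,258),[np.array(p)/3.7+(165,105) for p in((223,40),(378,96),(135,156),(300,219))])):
    hsv=cv2.cvtColor(im,cv2.COLOR_BGR2HSV)
    disc=cv2.morphologyEx(mask(im,(10,60,60),(25,255,255),boxt),cv2.MORPH_CLOSE,np.ones((9,9)))
    e=cv2.fitEllipse(cv2.convexHull(big(disc)));w=cast(n,cv2.convexHull(big(disc)).reshape(-1,2),30)
    (c,r)=cv2.minEnclosingCircle(w.astype(np.float32));print(n,"disc",c,r)
    P=cast(n,pegs,75);print("pegs",P.round(1).tolist(),P.mean(0),"ang",np.degrees(np.arctan2(*(P-P.mean(0)).T[::-1])))
    b=mask(im,(0,90,0),(20,255,255),boxb);print("block z20",rect(cast(n,big(b),20)),"z40",rect(cast(n,big(b),40)),b.sum()/255)
    x0,x1,y0,y1=boxb;v=hsv[y0:y1,x0:x1,2][b[y0:y1,x0:x1]>0];th,_=cv2.threshold(v,0,255,cv2.THRESH_OTSU);print("otsu",th)
    h=mask(im,(0,90,int(th)+1),(20,255,255),boxb);print("handle z74",rect(cast(n,big(h),74)),"notch?",cast(n,[(188.8,198)] if n=="top" else [(165+490/3.7,105+520/3.7)],40))
print("tongue",cast("top",np.array([(563,135),(625,140),(575,47),(630,55)])/4.2+(165,135),10),"arrow",cast("top",np.array([(602,98)])/4.2+(165,135),44),cast("scene",np.array([(88,208)])/3.7+(165,105),44))
for k,p in dict(jar=(136,228),bord=(121,180),rnd=(376,180),brush=(245,168)).items(): print(k,cast("top",[p],60 if k!='brush' else 10))
E
```

```text
top disc (526.1348876953125, -196.9877471923828) 135.38552856445312
pegs [[634.6, -221.2], [549.9, -84.7], [499.2, -308.5], [412.5, -170.7]] [ 524.04599465 -196.26854513] ang [ -12.69182911   76.95728073 -102.47998876  167.10971258]
block z20 ((514.4156494140625, 203.31375122070312), (85.04950714111328, 54.37529373168945), 31.507524490356445) z40 ((513.927978515625, 200.90713500976562), (84.05143737792969, 53.737186431884766), 31.50755500793457) 370.0
otsu 70.0
handle z74 ((522.35546875, 189.34725952148438), (55.34975051879883, 23.91965103149414), 29.67487144470215) notch? [[553.82011165 206.43144072]]
scene disc (524.7778930664062, -195.37884521484375) 137.27394104003906
pegs [[496.9, -309.6], [411.3, -173.1], [635.2, -223.1], [547.6, -87.3]] [ 522.74554696 -198.26912318] ang [-103.05422273  167.27742085  -12.47878464   77.38704842]
block z20 ((517.6194458007812, 183.53260803222656), (108.99261474609375, 88.28312683105469), 31.69637107849121) z40 ((526.2158813476562, 190.62295532226562), (106.72907257080078, 86.44966125488281), 31.696346282958984) 890.0
otsu 80.0
handle z74 ((522.5569458007812, 190.01853942871094), (58.467525482177734, 26.427366256713867), 32.396339416503906) notch? [[561.5466015  214.36029746]]
tongue [[ 660.86573045 -194.38950951]
 [ 655.54810493 -248.73822514]
 [ 738.32737517 -207.23983494]
 [ 730.53029364 -255.59553421]] arrow [[ 688.49591703 -225.11833088]] [[ 688.88833751 -216.0558523 ]]
jar [[449.56241307 393.55870023]]
bord [[621.11992898 447.79813179]]
rnd [[ 604.32286891 -466.34940463]]
brush [[661.19855212   3.64850597]]
```

Estimates from the two views:
- **Axis:** about (525,-197), with the pointer direction at about -9.5°.
- **Pegs:** at -12.7° plus multiples of 90°, so a cradle axis lies at 32.3°.
- **Block:** at (522.5,189.7), with x at 31°.

The block can go in almost without turning. I'll then straddle a peg with the fingers and carry it along the arc.

```bash
cat > go.py <<'E'
import sys,numpy as np
from scipy.linalg import logm,expm
from scipy.spatial.transform import Rotation as R
from workcell import env
# usage: go.py x y z yaw N  -> constant row repeated N times (screw motion)
x,y,z,w=map(float,sys.argv[1:5]);N=int(sys.argv[5]);s=env.state()
def T(p,r): A=np.eye(4);A[:3,:3]=R.from_euler('xyz',r,degrees=True).as_matrix();A[:3,3]=p;return A
S=expm(np.real(logm(np.linalg.inv(T(s['ee_pos'],s['ee_rot']))@T((x,y,z),(180,0,w))))/N)
print(s['time_s'],np.round(s['ee_pos'],1),np.round(s['ee_rot'],1),np.round(s['qpos'],1),'force',np.round(s['force'],1),'w',round(s['gripper_width'],1))
print(np.round(np.r_[S[:3,3],R.from_matrix(S[:3,:3]).as_rotvec(degrees=True)],2))
E
python3 go.py 522.5 189.7 140 31 16
```

```text
0.1 [195.8 540.2 213.2] [-179.9   -0.   160.1] [68.9 18.3 89.7  0.  72.  -1.1] force [ 0.1  0.6 -0.5] w 90.9
[-3.115e+01  2.056e+01  4.570e+00 -0.000e+00  1.000e-02  8.070e+00]
```

```bash
python3 drive.py '[{"dx": -31.15,"dy": 20.56,"dz": 4.57,"rz": 8.07},{"dx": -31.15,"dy": 20.56,"dz": 4.57,"rz": 8.07},{"dx": -31.15,"dy": 20.56,"dz": 4.57,"rz": 8.07},{"dx": -31.15,"dy": 20.56,"dz": 4.57,"rz": 8.07},{"dx": -31.15,"dy": 20.56,"dz": 4.57,"rz": 8.07},{"dx": -31.15,"dy": 20.56,"dz": 4.57,"rz": 8.07},{"dx": -31.15,"dy": 20.56,"dz": 4.57,"rz": 8.07},{"dx": -31.15,"dy": 20.56,"dz": 4.57,"rz": 8.07}]' 70
python3 drive.py '[{"dx": -31.15,"dy": 20.56,"dz": 4.57,"rz": 8.07},{"dx": -31.15,"dy": 20.56,"dz": 4.57,"rz": 8.07},{"dx": -31.15,"dy": 20.56,"dz": 4.57,"rz": 8.07},{"dx": -31.15,"dy": 20.56,"dz": 4.57,"rz": 8.07},{"dx": -31.15,"dy": 20.56,"dz": 4.57,"rz": 8.07},{"dx": -31.15,"dy": 20.56,"dz": 4.57,"rz": 8.07},{"dx": -31.15,"dy": 20.56,"dz": 4.57,"rz": 8.07},{"dx": -31.15,"dy": 20.56,"dz": 4.57,"rz": 8.07}]'
python3 drive.py '[{},{}]'; python3 go.py 522.5 189.7 44 31 4
```

```text
time_s: 0.9
ee_pos: [471.2, 467.7, 176.3]
ee_rot: [-180.0, 0.0, 95.2]
force: [-0.2, -0.3, -0.0]
gripper_width: 70.1
gripper_force: 0.0
time_s: 1.7
ee_pos: [522.4, 188.4, 140.1]
ee_rot: [180.0, 0.0, 30.6]
force: [-0.0, -0.8, -0.5]
gripper_width: 70.2
gripper_force: 0.0
time_s: 1.9
ee_pos: [522.5, 189.7, 140.8]
ee_rot: [-180.0, -0.0, 30.9]
force: [0.4, 0.1, 0.6]
gripper_width: 70.1
gripper_force: 0.0
1.9 [522.5 189.7 140.8] [-180.    -0.    30.9] [18.8 19.8 98.6  0.  61.6 77.8] force [0.4 0.1 0.6] w 70.1
[ 0.000e+00  1.000e-02  2.419e+01 -1.000e-02 -0.000e+00 -2.000e-02]
```

```bash
python3 drive.py '[{"dz": 25},{"dz": 25},{"dz": 25},{"dz": 15},{"dz": 6},{},{}]' && python3 drive.py '[{},{},{},{},{},{}]' 10 35 && python3 drive.py '[{"dz": -10},{"dz": -20},{"dz": -40},{"dz": -35},{"dz": -10}]'; python3 go.py 525 -197 160 32.3 12
```

```text
time_s: 2.6
ee_pos: [523.3, 191.0, 45.5]
ee_rot: [180.0, -0.1, 31.0]
force: [-0.7, -0.1, 0.4]
gripper_width: 69.7
gripper_force: 0.0
time_s: 3.2
ee_pos: [522.7, 189.8, 45.0]
ee_rot: [180.0, -0.0, 31.0]
force: [0.9, -1.0, 0.8]
gripper_width: 25.6
gripper_force: 35.0
time_s: 3.7
ee_pos: [524.5, 191.0, 163.9]
ee_rot: [179.9, -0.4, 31.0]
force: [0.7, 0.5, -3.3]
gripper_width: 25.7
gripper_force: 35.0
3.7 [524.5 191.  163.9] [179.9  -0.4  31. ] [18.8 18.7 96.7  0.  64.2 77.9] force [ 0.7  0.5 -3.3] w 25.7
[-1.689e+01  2.757e+01  2.700e-01  1.000e-02 -4.000e-02 -1.100e-01]
```

```bash
python3 drive.py '[{"dx": -8,"dy": 14},{"dx": -17,"dy": 27.6},{"dx": -17,"dy": 27.6},{"dx": -17,"dy": 27.6},{"dx": -17,"dy": 27.6},{"dx": -17,"dy": 27.6},{"dx": -17,"dy": 27.6},{"dx": -17,"dy": 27.6}]'; python3 drive.py '[{"dx": -17,"dy": 27.6},{"dx": -17,"dy": 27.6},{"dx": -17,"dy": 27.6},{"dx": -17,"dy": 27.6},{"dx": -8,"dy": 13},{},{},{}]'; python3 go.py 525 -197 140 32.3 4
python3 - <<'E'
from h import *
ims=[]
for n in("scene","top"): im=env.grab_frame(n);cv2.imwrite(f"pics/{n}1.png",im);ims.append(cv2.convertScaleAbs(cv2.resize(im[75:215,165:295] if n=="scene" else im[135:275,235:365],None,fx=3,fy=3,interpolation=cv2.INTER_CUBIC),alpha=1.6))
cv2.imwrite("pics/d1.png",np.hstack(ims))
E
```

```text
time_s: 4.5
ee_pos: [517.9, -54.8, 157.4]
ee_rot: [-179.8, 0.2, 30.9]
force: [0.4, 0.7, -3.4]
gripper_width: 25.9
gripper_force: 35.0
time_s: 5.3
ee_pos: [517.9, -196.6, 159.2]
ee_rot: [-179.9, 0.0, 31.0]
force: [0.2, 0.5, -3.2]
gripper_width: 26.1
gripper_force: 35.0
5.3 [ 517.9 -196.6  159.2] [-179.9    0.    31. ] [-22.   18.8  97.2   0.   64.1  37. ] force [ 0.2  0.5 -3.2] w 26.1
[ 1.46  1.02  4.79 -0.03  0.01 -0.32]
```

View pics/d1.png

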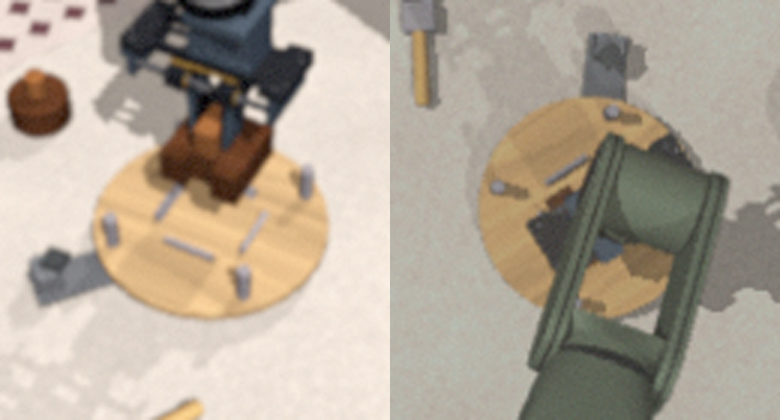

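The block is held level in the scene view, with the notch towards the camera, above the empty cradle. Next I'll centre it and lower it.

```bash
python3 go.py 524.5 -196.7 95 32.25 4
```

```text
5.4 [ 518.3 -196.6  159.6] [-180.    0.   31.] [-22.   18.8  97.2   0.   64.1  37. ] force [ 0.1 -0.3 -3.6] w 25.7
[ 1.310e+00  8.300e-01  1.616e+01 -1.000e-02  0.000e+00 -3.000e-01]
```

```bash
python3 drive.py '[{"dx": 1.31,"dy": 0.83,"dz": 16.1,"rz": -0.3},{"dx": 1.31,"dy": 0.83,"dz": 16.1,"rz": -0.3},{"dx": 1.31,"dy": 0.83,"dz": 16.1,"rz": -0.3},{"dx": 1.31,"dy": 0.83,"dz": 16.1,"rz": -0.3},{},{},{}]'; python3 go.py 524.5 -196.7 79 32.25 4
```

```text
time_s: 6.1
ee_pos: [525.4, -197.9, 96.5]
ee_rot: [179.9, -0.1, 32.2]
force: [0.8, 0.2, -3.6]
gripper_width: 26.0
gripper_force: 35.0
6.1 [ 525.4 -197.9   96.5] [ 1.799e+02 -1.000e-01  3.220e+01] [-21.8  22.8 101.2   0.   55.9  36. ] force [ 0.8  0.2 -3.6] w 26.0
[-0.03 -0.36  4.37  0.02 -0.02 -0.02]
```

```bash
python3 drive.py '[{"dz": 4.5},{"dz": 4.5},{"dz": 4},{"dz": 3},{},{}]'; python3 drive.py '[{"dz": 1.5},{"dz": 1.5},{},{}]'
```

```text
time_s: 6.7
ee_pos: [524.6, -197.9, 79.3]
ee_rot: [-180.0, 0.0, 32.2]
force: [-1.1, 0.0, -3.1]
gripper_width: 25.6
gripper_force: 35.0
time_s: 7.1
ee_pos: [524.6, -197.9, 76.4]
ee_rot: [-180.0, -0.0, 32.2]
force: [0.1, -0.3, -3.4]
gripper_width: 25.6
gripper_force: 35.0
```

```bash
python3 drive.py '[{"dz": 1},{"dz": 1},{},{},{}]'; python3 - <<'E'
from h import *
im=env.grab_frame("scene");cv2.imwrite("pics/scene2.png",im);cv2.imwrite("pics/d2.png",cv2.convertScaleAbs(cv2.resize(im[75:215,165:295],None,fx=4,fy=4,interpolation=cv2.INTER_CUBIC),alpha=1.6))
E
```

```text
time_s: 7.6
ee_pos: [524.8, -197.9, 74.9]
ee_rot: [180.0, -0.0, 32.2]
force: [-1.5, 0.4, 4.4]
gripper_width: 25.8
gripper_force: 35.0
```

View pics/d2.png

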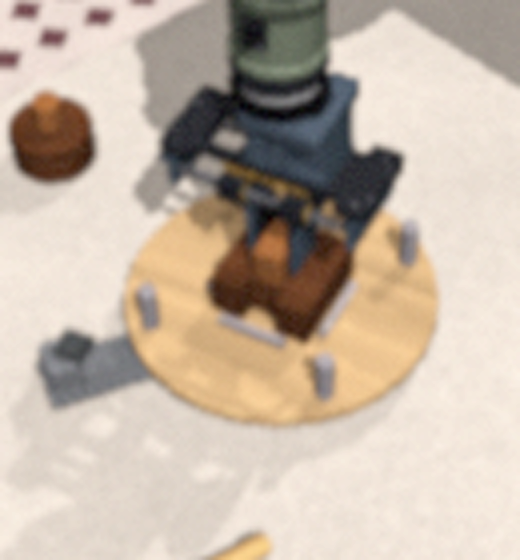

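The block is seated: TCP z is 75 and the force has turned upward. The lips stand visible around its foot. I'll let go and rise.

```bash
python3 drive.py '[{},{},{},{"dz": -5},{"dz": -15},{"dz": -25},{"dz": -10},{}]' 60; python3 go.py 549.8 -84.8 128 77.3 8;python3 - <<'E'
from h import *
im=env.grab_frame("top");s=env.grab_frame("scene");cv2.imwrite("pics/top3.png",im);cv2.imwrite("pics/scene3.png",s)
b=mask(s,(0,90,0),(20,255,120),(190,280,90,185));print(b.sum()/255)
E
```

```text
time_s: 8.45
ee_pos: [525.8, -198.3, 131.1]
ee_rot: [179.8, -0.1, 32.2]
force: [0.6, -0.2, 0.2]
gripper_width: 60.1
gripper_force: 0.0
8.45 [ 525.8 -198.3  131.1] [ 1.798e+02 -1.000e-01  3.220e+01] [-21.8  20.8  98.7   0.   60.3  36. ] force [ 0.6 -0.2  0.2] w 60.1
[ 1.336e+01 -6.560e+00  3.800e-01  3.000e-02 -1.000e-02 -5.640e+00]
1094.0
```

```bash
python3 drive.py '[{"dx": 13.4,"dy": -6.6,"dz": 0.4,"rz": -5.64},{"dx": 13.4,"dy": -6.6,"dz": 0.4,"rz": -5.64},{"dx": 13.4,"dy": -6.6,"dz": 0.4,"rz": -5.64},{"dx": 13.4,"dy": -6.6,"dz": 0.4,"rz": -5.64},{"dx": 13.4,"dy": -6.6,"dz": 0.4,"rz": -5.64},{"dx": 13.4,"dy": -6.6,"dz": 0.4,"rz": -5.64},{"dx": 13.4,"dy": -6.6,"dz": 0.4,"rz": -5.64},{"dx": 13.4,"dy": -6.6,"dz": 0.4,"rz": -5.64}]' 50;python3 drive.py '[{},{},{}]'
python3 go.py 549.8 -84.8 50 77.3 4;python3 - <<'E'
from h import *
ims=[]
for n in("scene","top"): im=env.grab_frame(n);cv2.imwrite(f"pics/{n}4.png",im);ims.append(cv2.convertScaleAbs(cv2.resize(im[75:215,165:295] if n=="scene" else im[135:275,235:365],None,fx=3,fy=3,interpolation=cv2.INTER_CUBIC),alpha=1.6))
cv2.imwrite("pics/d4.png",np.hstack(ims))
E
```

```text
time_s: 9.35
ee_pos: [547.9, -83.2, 124.6]
ee_rot: [-179.8, 0.0, 77.5]
force: [-0.2, -0.4, -1.3]
gripper_width: 50.4
gripper_force: 0.0
time_s: 9.65
ee_pos: [548.6, -84.5, 125.8]
ee_rot: [-180.0, 0.0, 77.2]
force: [0.5, -0.5, 0.4]
gripper_width: 49.7
gripper_force: 0.0
9.65 [548.6 -84.5 125.8] [-180.     0.    77.2] [-9.9 20.6 99.8 -0.  59.6  2.9] force [ 0.5 -0.5  0.4] w 49.7
[ 0.000e+00  3.300e-01  1.894e+01 -1.000e-02  0.000e+00 -3.000e-02]
```

View pics/d4.png

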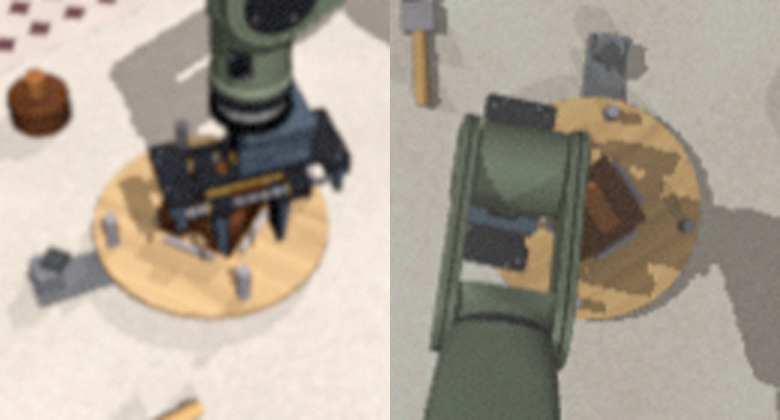

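The fingers hang either side of the near peg (scene crop (242,282)), and the block sits flat in the cradle. I'll lower them over the peg.

```bash
python3 drive.py '[{"dy": 0.3,"dz": 20},{"dz": 20},{"dz": 20},{"dz": 15},{},{}]'; python3 drive.py '[{},{},{},{}]' 22 5;python3 go.py 617.9 -129.9 50 35.7 16
```

```text
time_s: 10.35
ee_pos: [549.1, -84.4, 51.4]
ee_rot: [180.0, -0.0, 77.2]
force: [0.2, -0.4, 0.2]
gripper_width: 49.7
gripper_force: 0.0
time_s: 10.75
ee_pos: [549.4, -84.1, 51.7]
ee_rot: [179.9, -0.0, 77.3]
force: [0.7, 0.1, 0.1]
gripper_width: 23.0
gripper_force: 0.7
10.75 [549.4 -84.1  51.7] [179.9  -0.   77.3] [ -9.9  25.3 104.9   0.   49.8   2.8] force [0.7 0.1 0.1] w 23.0
[-0.14  5.26  0.11  0.   -0.    2.6 ]
```

```bash
python3 drive.py '[{"dy": 2.5,"rz": 1.3},{"dx": -0.14,"dy": 5.22,"rz": 2.6},{"dx": -0.14,"dy": 5.22,"rz": 2.6},{"dx": -0.14,"dy": 5.22,"rz": 2.6},{"dx": -0.14,"dy": 5.22,"rz": 2.6},{"dx": -0.14,"dy": 5.22,"rz": 2.6},{"dx": -0.14,"dy": 5.22,"rz": 2.6},{"dx": -0.14,"dy": 5.22,"rz": 2.6}]' 19; python3 drive.py '[{"dx": -0.14,"dy": 5.22,"rz": 2.6},{"dx": -0.14,"dy": 5.22,"rz": 2.6},{"dx": -0.14,"dy": 5.22,"rz": 2.6},{"dx": -0.14,"dy": 5.22,"rz": 2.6},{"dx": -0.14,"dy": 5.22,"rz": 2.6},{"dx": -0.14,"dy": 5.22,"rz": 2.6},{"dx": -0.14,"dy": 5.22,"rz": 2.6},{"dx": -0.14,"dy": 5.22,"rz": 2.6}]';python3 drive.py '[{"dy": 2.5,"rz": 1.3},{"dy": 1,"rz": 0.5},{},{}]';python3 go.py 617.9 -129.9 50 35.7 1
python3 - <<'E'
from h import *
ims=[]
for n in("scene","top"): im=env.grab_frame(n);cv2.imwrite(f"pics/{n}5.png",im);ims.append(cv2.convertScaleAbs(cv2.resize(im[75:215,165:295] if n=="scene" else im[135:275,235:365],None,fx=3,fy=3,interpolation=cv2.INTER_CUBIC),alpha=1.6))
cv2.imwrite("pics/d5.png",np.hstack(ims))
E
```

```text
time_s: 11.55
ee_pos: [584.4, -98.4, 50.9]
ee_rot: [-179.9, -0.0, 57.6]
force: [-0.8, 1.7, 0.8]
gripper_width: 19.0
gripper_force: 0.8
time_s: 12.35
ee_pos: [615.2, -126.7, 51.0]
ee_rot: [-179.9, -0.0, 36.8]
force: [0.0, 1.9, 0.8]
gripper_width: 19.4
gripper_force: 0.8
time_s: 12.75
ee_pos: [617.1, -130.1, 51.2]
ee_rot: [-180.0, 0.0, 35.2]
force: [0.4, 1.3, 0.0]
gripper_width: 18.6
gripper_force: 0.2
12.75 [ 617.1 -130.1   51.2] [-180.     0.    35.2] [-12.9  31.   94.2  -0.   54.8  41.9] force [0.4 1.3 0. ] w 18.6
[ 0.73  0.3   1.16 -0.    0.02 -0.5 ]
```

View pics/d5.png

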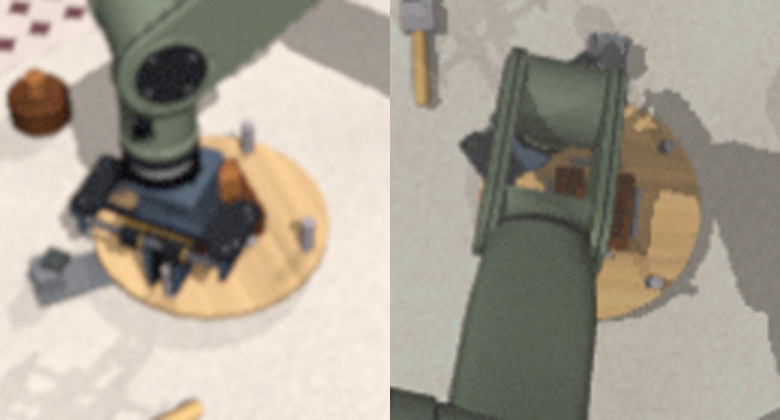

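The fingers hold the near peg, and the block has turned so its notch faces the pointer. I'll lift off and check the angle from the pegs that stay visible.

```bash
python3 drive.py '[{},{"dz": -5},{"dz": -20},{"dz": -25},{"dz": -20},{"dz": -5},{}]' 50; python3 go.py 457.4 -103.6 126 125.7 12
python3 - <<'E'
from h import *
im=env.grab_frame("top");cv2.imwrite("pics/top6.png",im)
t=cv2.imread("pics/top0.png");hsv=cv2.cvtColor(t,cv2.COLOR_BGR2HSV)
print("gray bg/tongue",hsv[160,290],hsv[163,307],hsv[150,308])
m=mask(t,(0,0,0),(180,255,int(hsv[163,307][2])+22),(296,318,140,167));P=cast("top",np.argwhere(m)[:,::-1],10)
C=np.array([524.5,-197]);d=P-C;r=np.hypot(*d.T);a=np.degrees(np.arctan2(d[:,1],d[:,0]))
for r0 in(140,150,160,170,180,190,200,210): k=abs(r-r0)<5;print(r0,k.sum(),a[k].mean().round(1) if k.any() else '', (a[k].max()-a[k].min()).round(1))
Q=cast("top",np.array([(326.7,183.7),(323,229)]),75)-C;print("pegs now",np.degrees(np.arctan2(Q[:,1],Q[:,0])),np.hypot(*Q.T))
E
```

```text
time_s: 13.55
ee_pos: [617.7, -130.2, 127.1]
ee_rot: [179.9, -0.1, 35.2]
force: [-0.1, -0.0, 0.0]
gripper_width: 49.8
gripper_force: 0.0
13.55 [ 617.7 -130.2  127.1] [ 1.799e+02 -1.000e-01  3.520e+01] [-12.9  26.8  89.2   0.   63.8  41.9] force [-0.1 -0.   0. ] w 49.8
[-1.030e+00 -1.502e+01  8.000e-02  1.000e-02  0.000e+00 -7.540e+00]
gray bg/tongue [ 17  22 105] [120   8  66] [120   5  49]
140 20 -4.8 17.8
150 38 -9.3 21.7
160 43 -8.4 19.3
170 49 -9.6 22.4
180 50 -11.0 21.9
190 48 -10.3 19.5
200 51 -9.8 18.8
210 45 -9.5 17.8
pegs now [ -51.50205301 -142.6574596 ] [110.59407535 113.29637031]
```

The notch is within about 1–3° of the pointer. I'll return to the next peg.

```bash
python3 drive.py '[{"dx": -0.5,"dy": -7.5,"rz": -3.8},{"dx": -1,"dy": -15,"rz": -7.54},{"dx": -1,"dy": -15,"rz": -7.54},{"dx": -1,"dy": -15,"rz": -7.54},{"dx": -1,"dy": -15,"rz": -7.54},{"dx": -1,"dy": -15,"rz": -7.54},{"dx": -1,"dy": -15,"rz": -7.54},{"dx": -1,"dy": -15,"rz": -7.54}]'; python3 drive.py '[{"dx": -1,"dy": -15,"rz": -7.54},{"dx": -1,"dy": -15,"rz": -7.54},{"dx": -1,"dy": -15,"rz": -7.54},{"dx": -1,"dy": -15,"rz": -7.54},{"dx": -0.5,"dy": -7.5,"rz": -3.8},{},{}]'; python3 go.py 457.4 -103.6 51 125.7 4
python3 - <<'E'
from h import *
ims=[]
for n in("scene","top"): im=env.grab_frame(n);cv2.imwrite(f"pics/{n}7.png",im);ims.append(cv2.convertScaleAbs(cv2.resize(im[75:215,165:295] if n=="scene" else im[135:275,235:365],None,fx=3,fy=3,interpolation=cv2.INTER_CUBIC),alpha=1.6))
cv2.imwrite("pics/d7.png",np.hstack(ims))
E
```

```text
time_s: 14.4
ee_pos: [518.6, -81.4, 124.7]
ee_rot: [-179.8, -0.0, 92.1]
force: [0.4, -0.2, -0.7]
gripper_width: 50.2
gripper_force: 0.0
time_s: 15.1
ee_pos: [456.9, -103.4, 125.5]
ee_rot: [-180.0, -0.1, 125.6]
force: [0.4, 0.8, -0.4]
gripper_width: 50.1
gripper_force: 0.0
15.1 [ 456.9 -103.4  125.5] [-1.800e+02 -1.000e-01  1.256e+02] [-14.2  13.4 110.7   0.   56.  -49.8] force [ 0.4  0.8 -0.4] w 50.1
[-1.100e-01  8.000e-02  1.863e+01 -1.000e-02 -2.000e-02 -2.000e-02]
```

View pics/d7.png

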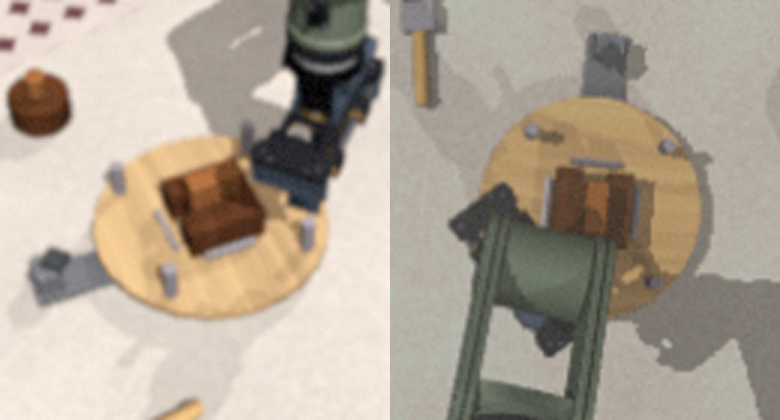

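The notch squarely faces the pointer, all pegs are at the diagonals, and the gripper is above the left-bottom peg. Next is the quarter push.

```bash
python3 drive.py '[{"dz": 20},{"dz": 20},{"dz": 20},{"dz": 15},{},{}]'; python3 drive.py '[{},{},{},{},{}]' 19 5
python3 go.py 457.4 -103.6 51 125.7 1
```

```text
time_s: 15.8
ee_pos: [457.5, -103.4, 51.2]
ee_rot: [-180.0, -0.0, 125.7]
force: [0.2, -1.3, -0.2]
gripper_width: 50.3
gripper_force: 0.0
time_s: 16.3
ee_pos: [457.3, -103.6, 51.5]
ee_rot: [180.0, 0.0, 125.7]
force: [-1.1, -0.9, 0.1]
gripper_width: 19.3
gripper_force: 0.0
16.3 [ 457.3 -103.6   51.5] [180.    0.  125.7] [-14.2  18.9 116.2   0.   44.9 -49.9] force [-1.1 -0.9  0.1] w 19.3
[-0.12  0.1   0.46  0.02  0.02  0.01]
```

```bash
python3 drive.py '[{"dy": 3,"rz": 1.5},{"dx": -0.16,"dy": 6.02,"rz": 3},{"dx": -0.16,"dy": 6.02,"rz": 3},{"dx": -0.16,"dy": 6.02,"rz": 3},{"dx": -0.16,"dy": 6.02,"rz": 3},{"dx": -0.16,"dy": 6.02,"rz": 3},{"dx": -0.16,"dy": 6.02,"rz": 3},{"dx": -0.16,"dy": 6.02,"rz": 3}]'; python3 drive.py '[{"dx": -0.16,"dy": 6.02,"rz": 3},{"dx": -0.16,"dy": 6.02,"rz": 3},{"dx": -0.16,"dy": 6.02,"rz": 3},{"dx": -0.16,"dy": 6.02,"rz": 3},{"dx": -0.16,"dy": 6.02,"rz": 3},{"dx": -0.16,"dy": 6.02,"rz": 3},{"dx": -0.16,"dy": 6.02,"rz": 3},{"dx": -0.16,"dy": 6.02,"rz": 3}]'; python3 drive.py '[{"dx": -0.16,"dy": 6.02,"rz": 3},{"dx": -0.16,"dy": 6.02,"rz": 3},{"dx": -0.16,"dy": 6.02,"rz": 3},{"dx": -0.16,"dy": 6.02,"rz": 3},{"dx": -0.16,"dy": 6.02,"rz": 3},{"dx": -0.16,"dy": 6.02,"rz": 3},{"dx": -0.16,"dy": 6.02,"rz": 3},{"dx": -0.16,"dy": 6.02,"rz": 3}]'; python3 drive.py '[{"dx": -0.16,"dy": 6.02,"rz": 3},{"dx": -0.16,"dy": 6.02,"rz": 3},{"dx": -0.16,"dy": 6.02,"rz": 3},{"dx": -0.16,"dy": 6.02,"rz": 3},{"dx": -0.16,"dy": 6.02,"rz": 3},{"dx": -0.16,"dy": 6.02,"rz": 3},{"dy": 3,"rz": 1.5},{"dy": 1.5,"rz": 0.75}]'
python3 drive.py '[{},{},{},{},{},{}]';python3 go.py 618.7 -131 51 35 1
```

```text
time_s: 17.1
ee_pos: [497.0, -84.6, 51.0]
ee_rot: [-179.9, -0.1, 103.1]
force: [-2.8, 0.9, 0.3]
gripper_width: 19.2
gripper_force: 0.8
time_s: 17.9
ee_pos: [545.0, -83.5, 50.9]
ee_rot: [-179.9, -0.0, 79.1]
force: [-1.3, -0.0, -0.4]
gripper_width: 19.2
gripper_force: 0.8
time_s: 18.7
ee_pos: [589.5, -102.0, 50.9]
ee_rot: [-179.9, -0.0, 55.1]
force: [-0.7, 1.9, 0.0]
gripper_width: 19.0
gripper_force: 0.8
time_s: 19.5
ee_pos: [618.5, -130.9, 51.0]
ee_rot: [-180.0, -0.0, 34.9]
force: [0.2, 1.4, 0.1]
gripper_width: 19.2
gripper_force: 0.7
time_s: 20.1
ee_pos: [618.6, -131.1, 51.3]
ee_rot: [180.0, -0.0, 35.0]
force: [0.4, -0.7, 0.2]
gripper_width: 18.9
gripper_force: 0.0
20.1 [ 618.6 -131.1   51.3] [180.  -0.  35.] [-13.   31.1  94.    0.   54.9  42. ] force [ 0.4 -0.7  0.2] w 18.9
[ 0.15  0.03  0.27  0.   -0.   -0.03]
```

```bash
python3 drive.py '[{},{"dz": -5},{"dz": -20},{"dz": -25},{"dz": -20},{"dz": -5},{}]' 50; python3 drive.py '[{"dx": -0.5,"dy": -7.5,"rz": -3.8},{"dx": -1,"dy": -15,"rz": -7.54},{"dx": -1,"dy": -15,"rz": -7.54},{"dx": -1,"dy": -15,"rz": -7.54},{"dx": -1,"dy": -15,"rz": -7.54},{"dx": -1,"dy": -15,"rz": -7.54},{"dx": -1,"dy": -15,"rz": -7.54},{"dx": -1,"dy": -15,"rz": -7.54}]'; python3 drive.py '[{"dx": -1,"dy": -15,"rz": -7.54},{"dx": -1,"dy": -15,"rz": -7.54},{"dx": -1,"dy": -15,"rz": -7.54},{"dx": -1,"dy": -15,"rz": -7.54},{"dx": -0.5,"dy": -7.5,"rz": -3.8},{},{}]'; python3 go.py 457.4 -103.6 51 125.7 4
python3 - <<'E'
from h import *
ims=[]
for n in("scene","top"): im=env.grab_frame(n);cv2.imwrite(f"pics/{n}8.png",im);ims.append(cv2.convertScaleAbs(cv2.resize(im[75:215,165:295] if n=="scene" else im[135:275,235:365],None,fx=3,fy=3,interpolation=cv2.INTER_CUBIC),alpha=1.6))
cv2.imwrite("pics/d8.png",np.hstack(ims))
E
```

```text
time_s: 20.8
ee_pos: [619.0, -131.1, 127.1]
ee_rot: [179.9, -0.1, 35.0]
force: [1.2, 0.6, -0.4]
gripper_width: 50.2
gripper_force: 0.0
time_s: 21.6
ee_pos: [520.0, -82.0, 124.7]
ee_rot: [-179.8, -0.0, 91.9]
force: [0.3, -0.6, 0.0]
gripper_width: 50.5
gripper_force: 0.0
time_s: 22.3
ee_pos: [458.3, -103.9, 125.5]
ee_rot: [-180.0, -0.1, 125.4]
force: [0.5, 0.9, 0.2]
gripper_width: 50.2
gripper_force: 0.0
22.3 [ 458.3 -103.9  125.5] [-1.800e+02 -1.000e-01  1.254e+02] [-14.2  13.6 110.5   0.   56.  -49.6] force [0.5 0.9 0.2] w 50.2
[ 1.700e-01 -1.300e-01  1.864e+01 -1.000e-02 -1.000e-02 -8.000e-02]
```

View pics/d8.png

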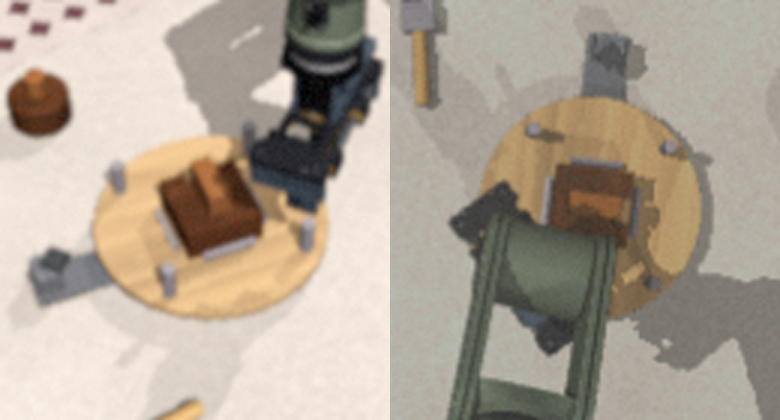

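Side 2 faces the pointer squarely, with the handle crosswise and the pegs at (533,130) and (669,147). Next quarter.

```bash
python3 drive.py '[{"dz": 20},{"dz": 20},{"dz": 20},{"dz": 15},{},{}]'; python3 drive.py '[{},{},{},{},{}]' 19 5
python3 drive.py '[{"dy": 3,"rz": 1.5},{"dx": -0.16,"dy": 6.02,"rz": 3},{"dx": -0.16,"dy": 6.02,"rz": 3},{"dx": -0.16,"dy": 6.02,"rz": 3},{"dx": -0.16,"dy": 6.02,"rz": 3},{"dx": -0.16,"dy": 6.02,"rz": 3},{"dx": -0.16,"dy": 6.02,"rz": 3},{"dx": -0.16,"dy": 6.02,"rz": 3}]'; python3 drive.py '[{"dx": -0.16,"dy": 6.02,"rz": 3},{"dx": -0.16,"dy": 6.02,"rz": 3},{"dx": -0.16,"dy": 6.02,"rz": 3},{"dx": -0.16,"dy": 6.02,"rz": 3},{"dx": -0.16,"dy": 6.02,"rz": 3},{"dx": -0.16,"dy": 6.02,"rz": 3},{"dx": -0.16,"dy": 6.02,"rz": 3},{"dx": -0.16,"dy": 6.02,"rz": 3}]'; python3 drive.py '[{"dx": -0.16,"dy": 6.02,"rz": 3},{"dx": -0.16,"dy": 6.02,"rz": 3},{"dx": -0.16,"dy": 6.02,"rz": 3},{"dx": -0.16,"dy": 6.02,"rz": 3},{"dx": -0.16,"dy": 6.02,"rz": 3},{"dx": -0.16,"dy": 6.02,"rz": 3},{"dx": -0.16,"dy": 6.02,"rz": 3},{"dx": -0.16,"dy": 6.02,"rz": 3}]'; python3 drive.py '[{"dx": -0.16,"dy": 6.02,"rz": 3},{"dx": -0.16,"dy": 6.02,"rz": 3},{"dx": -0.16,"dy": 6.02,"rz": 3},{"dx": -0.16,"dy": 6.02,"rz": 3},{"dx": -0.16,"dy": 6.02,"rz": 3},{"dx": -0.16,"dy": 6.02,"rz": 3},{"dy": 3,"rz": 1.5},{"dy": 1,"rz": 0.5}]'
python3 drive.py '[{},{},{},{},{},{}]';python3 go.py 618.7 -131 51 35 1
```

```text
time_s: 23.0
ee_pos: [458.9, -103.8, 51.2]
ee_rot: [-180.0, -0.0, 125.5]
force: [0.6, 0.1, -0.2]
gripper_width: 49.7
gripper_force: 0.0
time_s: 23.5
ee_pos: [458.6, -104.0, 51.4]
ee_rot: [180.0, 0.0, 125.5]
force: [0.3, 0.1, 0.7]
gripper_width: 19.0
gripper_force: 0.0
time_s: 24.3
ee_pos: [498.5, -85.2, 51.0]
ee_rot: [-179.9, -0.1, 102.9]
force: [-1.6, 0.7, 1.0]
gripper_width: 18.9
gripper_force: 0.8
time_s: 25.1
ee_pos: [546.5, -84.2, 50.9]
ee_rot: [-179.9, -0.0, 78.9]
force: [-1.1, 1.5, 0.8]
gripper_width: 18.9
gripper_force: 0.8
time_s: 25.9
ee_pos: [590.8, -102.9, 50.9]
ee_rot: [-179.9, -0.0, 54.9]
force: [-0.9, 2.1, 0.8]
gripper_width: 18.8
gripper_force: 0.8
time_s: 26.7
ee_pos: [619.5, -131.5, 51.0]
ee_rot: [-180.0, -0.0, 35.0]
force: [-0.9, 2.1, -0.2]
gripper_width: 19.4
gripper_force: 0.7
time_s: 27.3
ee_pos: [619.4, -131.6, 51.2]
ee_rot: [-180.0, 0.0, 35.0]
force: [-0.7, -0.1, -0.2]
gripper_width: 19.3
gripper_force: 0.2
27.3 [ 619.4 -131.6   51.2] [-180.    0.   35.] [-13.   31.1  93.9   0.   55.   42. ] force [-0.7 -0.1 -0.2] w 19.3
[-0.21 -0.9   0.21 -0.01  0.01  0.01]
```

Now side 3. I'll lift, return and push the last quarter.

```bash
python3 drive.py '[{},{"dz": -5},{"dz": -20},{"dz": -25},{"dz": -20},{"dz": -5},{}]' 50; python3 drive.py '[{"dx": -0.5,"dy": -7.5,"rz": -3.8},{"dx": -1,"dy": -15,"rz": -7.54},{"dx": -1,"dy": -15,"rz": -7.54},{"dx": -1,"dy": -15,"rz": -7.54},{"dx": -1,"dy": -15,"rz": -7.54},{"dx": -1,"dy": -15,"rz": -7.54},{"dx": -1,"dy": -15,"rz": -7.54},{"dx": -1,"dy": -15,"rz": -7.54}]'; python3 drive.py '[{"dx": -1,"dy": -15,"rz": -7.54},{"dx": -1,"dy": -15,"rz": -7.54},{"dx": -1,"dy": -15,"rz": -7.54},{"dx": -1,"dy": -15,"rz": -7.54},{"dx": -0.5,"dy": -7.5,"rz": -3.8},{},{}]'; python3 go.py 457.7 -103.6 51 125.5 4
python3 - <<'E'
from h import *
ims=[]
for n in("scene","top"): im=env.grab_frame(n);cv2.imwrite(f"pics/{n}9.png",im);ims.append(cv2.convertScaleAbs(cv2.resize(im[75:215,165:295] if n=="scene" else im[135:275,235:365],None,fx=3,fy=3,interpolation=cv2.INTER_CUBIC),alpha=1.6))
cv2.imwrite("pics/d9.png",np.hstack(ims))
E
```

```text
time_s: 28.0
ee_pos: [620.0, -131.7, 127.1]
ee_rot: [179.9, -0.1, 35.0]
force: [-0.5, 0.3, 0.5]
gripper_width: 49.8
gripper_force: 0.0
time_s: 28.8
ee_pos: [520.9, -82.7, 124.7]
ee_rot: [-179.8, -0.0, 91.9]
force: [0.3, -0.6, 0.2]
gripper_width: 50.1
gripper_force: 0.0
time_s: 29.5
ee_pos: [459.2, -104.5, 125.5]
ee_rot: [-180.0, -0.1, 125.4]
force: [-0.3, 0.2, -0.5]
gripper_width: 49.9
gripper_force: 0.0
29.5 [ 459.2 -104.5  125.5] [-1.800e+02 -1.000e-01  1.254e+02] [-14.2  13.6 110.4   0.   56.  -49.7] force [-0.3  0.2 -0.5] w 49.9
[ 4.000e-01 -1.600e-01  1.864e+01 -1.000e-02 -1.000e-02 -2.000e-02]
```

View pics/d9.png

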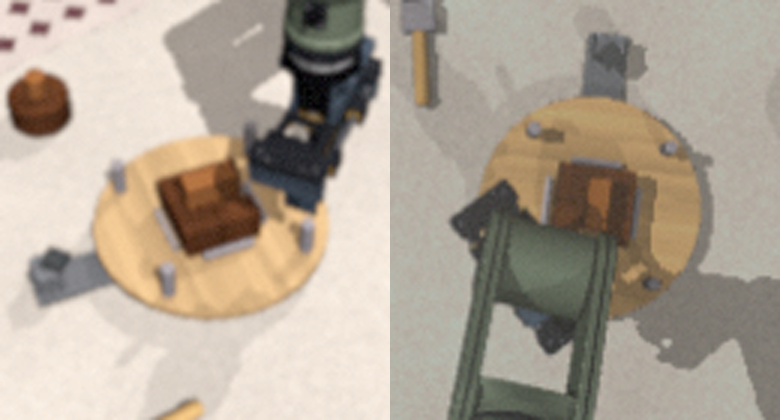

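Side 3 faces the pointer, with the pegs at (533,130) and (670,149). Last quarter, then I'll lift clear.

```bash
python3 drive.py '[{"dx": 0.4,"dy": -0.2,"dz": 20},{"dx": 0.4,"dy": -0.2,"dz": 20},{"dx": 0.4,"dy": -0.2,"dz": 20},{"dx": 0.4,"dz": 15},{},{}]'; python3 drive.py '[{},{},{},{},{}]' 19 5
python3 drive.py '[{"dy": 3,"rz": 1.5},{"dx": -0.16,"dy": 6.02,"rz": 3},{"dx": -0.16,"dy": 6.02,"rz": 3},{"dx": -0.16,"dy": 6.02,"rz": 3},{"dx": -0.16,"dy": 6.02,"rz": 3},{"dx": -0.16,"dy": 6.02,"rz": 3},{"dx": -0.16,"dy": 6.02,"rz": 3},{"dx": -0.16,"dy": 6.02,"rz": 3}]'; python3 drive.py '[{"dx": -0.16,"dy": 6.02,"rz": 3},{"dx": -0.16,"dy": 6.02,"rz": 3},{"dx": -0.16,"dy": 6.02,"rz": 3},{"dx": -0.16,"dy": 6.02,"rz": 3},{"dx": -0.16,"dy": 6.02,"rz": 3},{"dx": -0.16,"dy": 6.02,"rz": 3},{"dx": -0.16,"dy": 6.02,"rz": 3},{"dx": -0.16,"dy": 6.02,"rz": 3}]'; python3 drive.py '[{"dx": -0.16,"dy": 6.02,"rz": 3},{"dx": -0.16,"dy": 6.02,"rz": 3},{"dx": -0.16,"dy": 6.02,"rz": 3},{"dx": -0.16,"dy": 6.02,"rz": 3},{"dx": -0.16,"dy": 6.02,"rz": 3},{"dx": -0.16,"dy": 6.02,"rz": 3},{"dx": -0.16,"dy": 6.02,"rz": 3},{"dx": -0.16,"dy": 6.02,"rz": 3}]'; python3 drive.py '[{"dx": -0.16,"dy": 6.02,"rz": 3},{"dx": -0.16,"dy": 6.02,"rz": 3},{"dx": -0.16,"dy": 6.02,"rz": 3},{"dx": -0.16,"dy": 6.02,"rz": 3},{"dx": -0.16,"dy": 6.02,"rz": 3},{"dx": -0.16,"dy": 6.02,"rz": 3},{"dy": 3,"rz": 1.5},{"dy": 0.5,"rz": 0.2}]'
python3 drive.py '[{},{},{},{},{},{}]'
python3 drive.py '[{},{"dz": -5},{"dz": -20},{"dz": -25},{"dz": -30},{"dz": -30},{"dz": -20},{}]' 50;python3 drive.py '[{"dx": -10,"dy": -25},{"dx": -20,"dy": -40},{"dx": -20,"dy": -40},{"dx": -20,"dy": -40},{"dx": -10,"dy": -25},{},{}]'
python3 - <<'E'
from h import *
ims=[]
for n in("scene","top"): im=env.grab_frame(n);cv2.imwrite(f"pics/{n}10.png",im);ims.append(cv2.convertScaleAbs(cv2.resize(im[75:215,165:295] if n=="scene" else im[135:275,235:365],None,fx=3,fy=3,interpolation=cv2.INTER_CUBIC),alpha=1.6))
cv2.imwrite("pics/d10.png",np.hstack(ims))
E
```

```text
time_s: 30.2
ee_pos: [458.4, -103.6, 51.2]
ee_rot: [-180.0, -0.0, 125.5]
force: [-0.3, 0.8, 0.7]
gripper_width: 50.3
gripper_force: 0.0
time_s: 30.7
ee_pos: [458.1, -103.8, 51.4]
ee_rot: [180.0, 0.0, 125.5]
force: [0.7, 0.3, -1.3]
gripper_width: 19.2
gripper_force: 0.0
time_s: 31.5
ee_pos: [498.0, -84.9, 51.0]
ee_rot: [-179.9, -0.1, 102.9]
force: [-1.1, -0.2, 1.2]
gripper_width: 18.9
gripper_force: 0.8
time_s: 32.3
ee_pos: [545.9, -83.9, 50.9]
ee_rot: [-179.9, -0.0, 78.9]
force: [-1.5, 1.6, 0.7]
gripper_width: 18.8
gripper_force: 0.8
time_s: 33.1
ee_pos: [590.3, -102.5, 50.9]
ee_rot: [-179.9, -0.0, 54.9]
force: [-1.8, 1.8, -0.1]
gripper_width: 18.8
gripper_force: 0.8
time_s: 33.9
ee_pos: [618.7, -130.9, 51.0]
ee_rot: [-180.0, 0.0, 35.3]
force: [0.7, 0.5, -0.1]
gripper_width: 19.2
gripper_force: 0.4
time_s: 34.5
ee_pos: [618.8, -130.8, 51.3]
ee_rot: [180.0, -0.0, 35.3]
force: [-0.3, -0.1, -0.1]
gripper_width: 19.3
gripper_force: 0.0
time_s: 35.3
ee_pos: [620.7, -131.3, 185.1]
ee_rot: [179.7, -0.3, 35.3]
force: [0.2, 0.1, 0.7]
gripper_width: 50.1
gripper_force: 0.0
time_s: 36.0
ee_pos: [454.9, -38.4, 180.8]
ee_rot: [180.0, -0.0, 35.4]
force: [0.7, -0.3, -0.5]
gripper_width: 50.1
gripper_force: 0.0
```

View pics/d10.png

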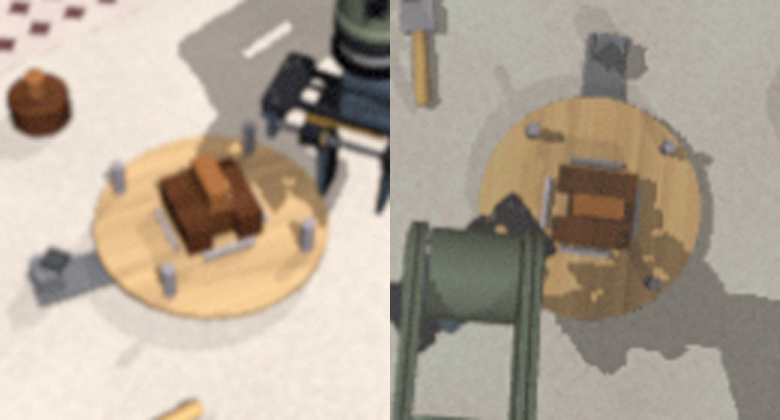

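The block lies flat with its fourth side to the pointer. The notch is to the left in the top view, the arm is clear and the bystanders in view are untouched.

```bash
python3 -c "
from workcell import env
print(env.job_done())"
```

```text
the job is handed in; nothing more can be done
None
```

I set the block in the cradle, showed its four sides to the pointer in order, about a second or more each, and handed the job in at about 36 s with the fourth side facing it; no verdict was returned.

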